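Tamp the stopper tray level

TASK

In one of the two stopper trays on the demonstration desk, two corks stand proud of the row. Pick up the wooden tamper by its upright handle and, without touching the corks with the gripper, press the row down with the tamper's flat foot until both corks are level with the rubber stoppers; then stand the tamper upright on its foot on the bare desk and let go.

Things in the scene. Friction and masses are not known exactly. Their poses are not given: they have to be found in the camera images.
- tray: White open tray to tamp, fixed; 184 mm long (x), 52 wide (y), 24 high, walls and floor 5 mm. Origin: centre of its underside, on the desk. Along x stand five loose stoppers 26 mm high: three black rubber, wide end down, at x = -56, 0, 56 mm, tops 31 mm above the desk, and two proud corks between. Level, all tops are at 31 mm, 7 mm over the rim. The tray at y about -0.4 is already level: leave it.
- cork_a: Tapered cork, 26 mm high, 36 mm across its top, 26 mm across its underside, 12 g, wedged narrow end down at x = -28 mm in the tray's frame. Origin: centre of its underside; z up its axis. Underside 12 to 16 mm above the tray's inner floor (top 43 to 47 mm above the desk); a push of 2 to 10 N slides it down onto that floor, spreading the rubber stoppers along the tray.
- cork_b: The second cork, the same as cork_a, at about x = +28 mm in the tray's frame.
- tamper: Loose wooden tamper, about 0.25 kg, upright on the desk: flat foot 120 mm long (x), 44 wide (y), 12 thick; from its middle rises a flat handle, 44 mm along x, 22 mm thick along y, up to 102 mm above the underside. Grip the handle across its 22 mm, fingers closing along y. Origin: centre of the foot's flat underside; z up the handle.
There are look-alikes about, which are no part of the job. What is shaped like the cork_b but purple is not meant.

How it is judged:
On the way, in this order (a step that is already met when the one before it is completed fails the run):
1. the tamper is lifted clear of the desk (height (world z) of tamper above 0.025 m), for 0.2 s.
2. the tamper's foot rests on the row and both corks are down level (z of cork_a in the frame of tray between -0.002 and 0.01 m and x of cork_a in the frame of tray between -0.08 and 0.08 m and y of cork_a in the frame of tray between -0.018 and 0.018 m and angle between each of cork_a, cork_b's own z axis and vertical below 0.22 rad and z of cork_b in the frame of tray between -0.002 and 0.01 m and x of cork_b in the frame of tray between -0.08 and 0.08 m and y of cork_b in the frame of tray between -0.018 and 0.018 m and contact force between tamper and anything else above 0.5 N and horizontal distance between tamper and tray below 0.09 m and height (world z) of tamper below 0.042 m), for 0.1 s.
At the end, for the whole second after the job is handed in: Both corks stand in the tray, between its walls, upright within 12 degrees and with their undersides no more than 5 mm above its inner floor; the tamper stands on its foot on the desk (underside within 10 mm of it, upright within 10 degrees); all are at rest (z of cork_a in the frame of tray between -0.002 and 0.01 m and x of cork_a in the frame of tray between -0.08 and 0.08 m and y of cork_a in the frame of tray between -0.018 and 0.018 m and angle between each of cork_a, cork_b's own z axis and vertical below 0.22 rad and z of cork_b in the frame of tray between -0.002 and 0.01 m and x of cork_b in the frame of tray between -0.08 and 0.08 m and y of cork_b in the frame of tray between -0.018 and 0.018 m and height (world z) of tamper below 0.01 m and angle between tamper's own z axis and vertical below 0.17 rad and linear speed of each of tamper, cork_a, cork_b below 0.02 m/s); the robot touches nothing.
It fails at once if the gripper or arm touches a cork (over 1 N) (contact force between any of the fingers, the arm and cork_a above 1 N or contact force between any of the fingers, the arm and cork_b above 1 N).
It also fails if it takes over 45 s, if anything falls off the work surface, if the arm or the gripper's body presses on something with over 40 N, if the wrist force passes 120 N, or if a joint passes its speed limit or range.

ROBOT

A 7-joint arm with a two-finger parallel gripper is mounted at the origin on the work surface. World frame = base frame: x ahead of the robot, y to its left, z up, the work surface at z = 0. Lengths are in m, angles in rad, forces in N, time in s.
With the tool pointing down it reaches from about 0.35 to 0.9 m from the base axis. Payload 19.9 kg.
Tool frame: the origin (TCP) lies on the centre line of the jaws, within the pads' length; the fingertips stand 25 mm ahead of it and the grasp point (between the pads) lies 6 mm ahead of it; z points along the fingers, y is the line along which they close (so a half turn about z gives the same grasp; the last joint's range is limited). The gripper opens to 94 mm and grips with 3 to 60 N. Pads are 16 mm wide; open, the fingers measure 119 mm over their backs; the gripper's body (75 mm by 177 mm) begins 78 mm behind the grasp point.
Start: joints at [-1.254, 0.417, -0.01, 1.614, 0.005, 1.111, -0.053], TCP at [0.219, 0.585, 0.23] pointing down, gripper open.
Joint ranges: [-2.81, 2.81], [-0.39, 2.02], [-1.27, 1.25], [0.06, 2.57], [-1.19, 4.33], [0.19, 2], [-2.82, 2.82]. Speed limits (rad/s): [1.89, 1.89, 2.39, 2.39, 3.01, 3.01, 3.01].

INTERFACE

Orientations are given as a unit quaternion [w, x, y, z].
In Python, from workcell import r, viewer gives the robot as it stands.
- The arm moves only by the tool jog_arm, never from a script. Its argument "series" is a list of rows, each a list of 7 numbers: the shift along the world's x, y, z in m, then the turn, a rotation vector about the world's x, y, z in degrees, then the closure, from -1 (fully open) to 1 (shut). In form: [[tx, ty, tz, ax, ay, az, hand], ...]. A call has exactly 5 rows; each row shifts and turns the commanded pose from where the row before left it; what a row does not reach is not made up. A row lasts 1/8 s, in which the tool goes at most 62.5 mm and 10.7 degrees, less where a joint would pass 70% of its speed; a pose out of reach is approached as far as the arm can. A call is refused whole if a number of a shift passes 0.0625 or a number of a turn 10.7, either way. A call with a gripper value outside its range is refused whole. The fingers move at their own pace and stop on an object; "force" is the grip in N (left out, the last holds). Time passes only in rows, so rows that do not move let the fingers close, or fill a call up. It gives the time, the measured TCP pose, the force, the opening and the grip force at its end, in the units of the state.
- r.state(): the state, without advancing time (a new reading comes with each control period).
- viewer.snapshot(name): name is "scene" or "top" or "wrist"; returns a dict with "pixels" (384x512x3 uint8, blue, green, red), "depth" (384x512 float32, m along the optical axis (not along the pixel's ray), 0 where there is no reading), "camera_matrix" (3x3 intrinsics, pixels), "cam_to_world" (4x4, takes a point from camera to world coordinates). Camera axes: x right, y down, z forward; pixel columns grow to the right and rows downward; lengths in m; the calibration is good to about 2 mm. The wrist camera is an equidistant fisheye: a pixel r from the principal point sees the ray r / f radians off the axis. A picture is of the moment at which its call begins.
- r.job_done(): hands the job in; it is judged then, once.
The state is a dict: "time": time; "qpos": joint angles; "qvel": joint speeds; "tau": joint torques, N m; "eef_pos": TCP position; "tool_rot": TCP orientation; "ft_force": force on the tool from outside, world axes, zero at the start; "wrist_torque": the same for the moment, N m; "grip_width": finger opening in m; "grip_force": force on a finger pad.
Only numpy, scipy, OpenCV 4.12 (cv2) and the standard library are available. Lean on these libraries where they do the work, as an engineer would, in place of code of your own. Each camera call takes 0.05 s, during which the arm holds its last target. There are 200 camera calls.

## Working session

There is one attempt and no reset: what is moved stays moved. The work goes in short steps, Python scripts to look and compute and a tool call to move; the robot and the scene stay as the last step left them, time stands still between calls to the robot, and variables do not carry over. Pictures are saved under pics/ and viewed, at most 10 in all, crops included, and the job is handed in when it is done.

Besides the shell and the picture viewer there is one more tool, called after "Request:" as name(argument=value, ...), one argument or row to a line, values as JSON. jog_arm: Moves the arm, as the interface text tells. Its arguments: {"type":"object","properties":{"series":{"type":"array"},"force":{"type":"number"}},"required":["series"]}

```bash
mkdir -p pics; cat > h.py <<'E'
import numpy as np, cv2
from workcell import r, viewer
def snap(n):
    s=viewer.snapshot(n); np.savez(f'pics/{n}.npz',**s); return s
def pt(s,u,v):
    K=s['camera_matrix'];d=np.median(s['depth'][v-1:v+2,u-1:u+2])
    p=np.array([(u-K[0,2])/K[0,0]*d,(v-K[1,2])/K[1,1]*d,d,1]); return (s['cam_to_world']@p)[:3]
E
python3 - <<'E'
from h import *
for n in('scene','top'):
    s=snap(n); cv2.imwrite(f'pics/{n}.png',s['pixels']); print(n,s['camera_matrix'].round(1).tolist(),s['cam_to_world'].round(3).tolist())
st=r.state();print({k:np.round(v,3).tolist() for k,v in st.items()})
E
```

```text
scene [[403.6, 0.0, 245.7], [0.0, 403.6, 193.2], [0.0, 0.0, 1.0]] [[-0.034, 0.565, -0.824, 1.17], [0.999, 0.033, -0.019, 0.035], [0.017, -0.824, -0.566, 0.489], [0.0, 0.0, 0.0, 1.0]]
top [[430.6, 0.0, 256.2], [0.0, 430.6, 183.4], [0.0, 0.0, 1.0]] [[-0.011, -0.986, 0.168, 0.389], [-1.0, 0.014, 0.017, 0.019], [-0.019, -0.167, -0.986, 0.939], [0.0, 0.0, 0.0, 1.0]]
{'time': 0.1, 'qpos': [-1.254, 0.418, -0.01, 1.614, 0.005, 1.111, -0.053], 'qvel': [0.001, -0.001, 0.0, -0.001, -0.0, -0.0, -0.001], 'tau': [0.002, -85.26, 0.639, -42.67, -0.049, 0.016, 0.0], 'eef_pos': [0.219, 0.585, 0.23], 'tool_rot': [-0.0, 0.178, 0.984, -0.001], 'ft_force': [0.644, 0.637, -0.191], 'wrist_torque': [0.004, -0.06, -0.051], 'grip_force': 0.0, 'grip_width': 0.094}
```

View pics/scene.png

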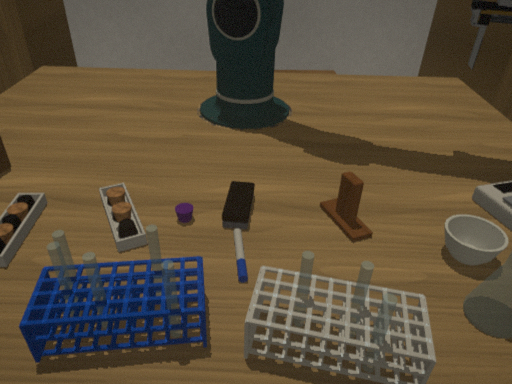

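View pics/top.png

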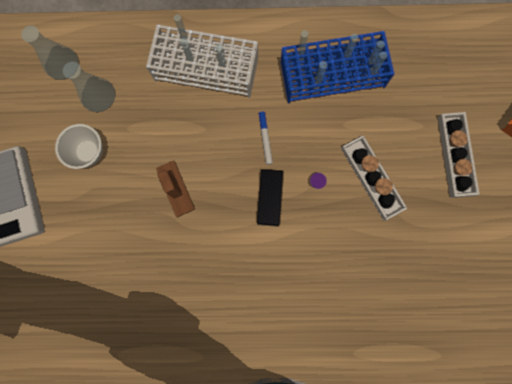

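The scene view shows the tamper at (347,205) and the target tray at (122,213). In the top view they are at (175,188) and (374,177), with the corks at (370,163) and (384,186). The level tray is at (460,155) in the top view.

```bash
python3 - <<'E'
from h import *
def cloud(n,box):
    s=dict(np.load(f'pics/{n}.npz')); K=s['camera_matrix'];d=s['depth']
    v,u=np.mgrid[:384,:512]; P=np.stack([(u-K[0,2])/K[0,0]*d,(v-K[1,2])/K[1,1]*d,d,d*0+1],-1)@s['cam_to_world'].T
    m=np.zeros(d.shape,bool);x0,y0,x1,y1=box;m[y0:y1,x0:x1]=1;m&=d>0
    return P[m][:,:3],s['pixels'][m].astype(int)
def rect(p):
    c,w,a=cv2.minAreaRect((p[:,:2]*1000).astype(np.float32)); return np.round(c,1),np.round(w,1),round(a,1),len(p),'z',np.round(np.percentile(p[:,2],[5,50,95])*1000,1)
for n,bt,bk in(('top',(335,130,412,225),(150,155,200,222)),('scene',(93,178,153,253),(312,168,378,243))):
    P,c=cloud(n,bt); z=P[:,2]; print(n,'desk',np.round(np.percentile(z,[10,20,30])*1000,1))
    print(' tray>15mm',rect(P[z>.015]))
    br=(c[:,2]-c[:,0]>45)&(z>.036); 
    q=P[br]; print(' corks',rect(q))
    _,l,ce=cv2.kmeans(q[:,:2].astype(np.float32),2,None,(3,50,1e-6),5,0)
    for i in 0,1: print('  ',ce[i],q[l[:,0]==i][:,2].mean(),rect(q[l[:,0]==i]))
    P,c=cloud(n,bk); z=P[:,2]; print(' foot',rect(P[(z>.007)&(z<.017)]),'\n all',rect(P[z>.007]),'\n handle top',rect(P[z>.096]),z.max())
E
python3 - <<'E'
import cv2
a=cv2.imread('pics/top.png')
l=cv2.resize(a[130:225,335:412],None,fx=5,fy=5,interpolation=2);k=cv2.resize(a[140:235,145:205],None,fx=5,fy=5,interpolation=2)
cv2.imwrite('pics/crop.png',cv2.hconcat([l,k]))
E
```

```text
top desk [-1.8 -0.9 -0.3]
 tray>15mm (array([ 556.7, -220.5]), array([184.2,  53.5]), 27.8, 1532, 'z', array([17.5, 29. , 47.8]))
 corks (array([ 557.1, -220.3]), array([89.5, 35.1]), 27.5, 438, 'z', array([43.6, 46.3, 49. ]))
   [ 0.53184843 -0.2332702 ] 0.04641639571539256 (array([ 532.2, -233.5]), array([32.1, 34.6]), 43.6, 220, 'z', array([43.9, 46.5, 49. ]))
   [ 0.5814455 -0.2070834] 0.0461289471634209 (array([ 581.6, -207. ]), array([32.5, 35.1]), 43.3, 218, 'z', array([43.4, 46.1, 49. ]))
 foot (array([539.7, 212.9]), array([121. ,  44.2]), 23.6, 705, 'z', array([ 8.7, 11.4, 14.4])) 
 all (array([539.7, 212.9]), array([121. ,  44.2]), 23.6, 1108, 'z', array([  9.2,  12.7, 102.3])) 
 handle top (array([539.6, 212.9]), array([43.7, 22.1]), 24.1, 235, 'z', array([ 98.2, 101. , 103.8])) 0.10525649195732001
scene desk [-1.9 -1.4 -1. ]
 tray>15mm (array([ 624.9, -184.4]), array([333.3,  52.2]), 27.7, 1504, 'z', array([ 17.2,  29.7, 137.1]))
 corks (array([ 558.7, -218.4]), array([93.1, 34.3]), 27.8, 351, 'z', array([43.9, 45.5, 46.6]))
   [ 0.58477825 -0.20538242] 0.04530024202633935 (array([ 583.7, -206. ]), array([37.4, 32.1]), 16.2, 189, 'z', array([44.1, 45.5, 46.6]))
   [ 0.5352752  -0.23138388] 0.04519870994614132 (array([ 534.4, -232.2]), array([34.5, 34.2]), 88.4, 162, 'z', array([43.9, 45.4, 46.6]))
 foot (array([542.1, 212.4]), array([122.4,  43.4]), 25.4, 666, 'z', array([ 8.3, 10.5, 12.9])) 
 all (array([542.1, 212.4]), array([122.4,  43.4]), 25.4, 1640, 'z', array([  9.3,  33.7, 100.1])) 
 handle top (array([542.5, 214.1]), array([44.7, 22.2]), 26.0, 177, 'z', array([ 96.8, 100. , 101.3])) 0.10239873172476416
```

View pics/crop.png

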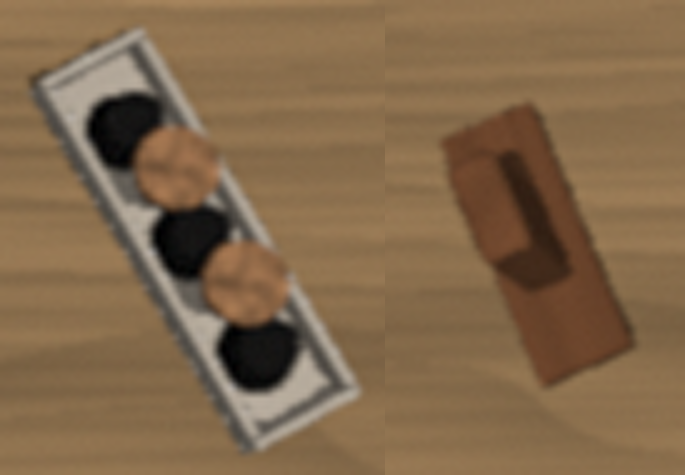

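Both views agree to about 2 mm. The tamper is at (0.541, 0.213) with yaw 24.5° and its top at 101 mm. The tray is at (0.5575, -0.2195) with yaw 27.7° and cork tops at about 46 mm. The tool's y axis is at 69.5° and needs to be at 114.5°, so I turn it +45°.

Request:
jog_arm(
  series=[
    [0.032,-0.037,0,0,0,4.5,-1],
    [0.032,-0.037,0,0,0,4.5,-1],
    [0.032,-0.037,0,0,0,4.5,-1],
    [0.032,-0.037,0,0,0,4.5,-1],
    [0.032,-0.037,0,0,0,4.5,-1],
  ],
)

```text
time: 0.72
eef_pos: [0.3797, 0.3989, 0.2303]
tool_rot: [-0.0, -0.019, 1.0, -0.0]
ft_force: [0.7, 0.6, -0.4]
grip_width: 0.0936
grip_force: 0.0
```

Request:
jog_arm(
  series=[
    [0.032,-0.037,0,0,0,4.5,-1],
    [0.032,-0.037,0,0,0,4.5,-1],
    [0.032,-0.037,0,0,0,4.5,-1],
    [0.032,-0.037,0,0,0,4.5,-1],
    [0.032,-0.037,0,0,0,4.5,-1],
  ],
)

```text
time: 1.35
eef_pos: [0.5396, 0.2141, 0.2302]
tool_rot: [-0.0, -0.213, 0.977, -0.0]
ft_force: [0.2, 0.7, 0.1]
grip_width: 0.094
grip_force: 0.0
```

Request:
jog_arm(
  series=[
    [0,0,0,0,0,0,-1],
    [0,0,0,0,0,0,-1],
    [0,0,0,0,0,0,-1],
    [0,0,0,0,0,0,-1],
    [0,0,0,0,0,0,-1],
  ],
)

```text
time: 1.98
eef_pos: [0.5386, 0.2159, 0.2305]
tool_rot: [0.0, -0.213, 0.977, 0.0]
ft_force: [0.5, -0.1, -0.2]
grip_width: 0.0936
grip_force: 0.0
```

Request:
jog_arm(
  series=[
    [0.002,-0.003,-0.04,0,0,0,-1],
    [0,0,-0.04,0,0,0,-1],
    [0,0,-0.04,0,0,0,-1],
    [0,0,-0.032,0,0,0,-1],
    [0,0,0,0,0,0,-1],
  ],
  force=50,
)

```text
time: 2.6
eef_pos: [0.5396, 0.212, 0.0767]
tool_rot: [-0.002, -0.212, 0.977, -0.0]
ft_force: [0.5, -1.4, 0.5]
grip_width: 0.0943
grip_force: 0.0
```

Request:
jog_arm(
  series=[
    [0,0,0,0,0,0,1],
    [0,0,0,0,0,0,1],
    [0,0,0,0,0,0,1],
    [0,0,0,0,0,0,1],
    [0,0,0,0,0,0,1],
  ],
  force=50,
)

```text
time: 3.22
eef_pos: [0.5409, 0.2124, 0.0786]
tool_rot: [0.0, -0.212, 0.977, -0.0]
ft_force: [-0.9, -0.7, 0.7]
grip_width: 0.0474
grip_force: 0.0
```

Request:
jog_arm(
  series=[
    [0,0,0,0,0,0,1],
    [0,0,0,0,0,0,1],
    [0,0,0,0,0,0,1],
    [0,0,0,0,0,0,1],
    [0,0,0,0,0,0,1],
  ],
)

```text
time: 3.85
eef_pos: [0.5409, 0.2125, 0.0784]
tool_rot: [0.0, -0.212, 0.977, -0.0]
ft_force: [-0.6, 0.8, -0.7]
grip_width: 0.0218
grip_force: 50.0
```

Grasped at 21.8 mm. Next I lift and carry it over.

Request:
jog_arm(
  series=[
    [0,0,0.015,0,0,0,1],
    [0,0,0.025,0,0,0,1],
    [0,0,0.03,0,0,0,1],
    [0,0,0.02,0,0,0,1],
    [0,0,0,0,0,0,1],
  ],
)

```text
time: 4.47
eef_pos: [0.5416, 0.2126, 0.1703]
tool_rot: [0.001, -0.212, 0.977, 0.0]
ft_force: [-1.0, 0.3, -2.6]
grip_width: 0.0217
grip_force: 50.0
```

Request:
jog_arm(
  series=[
    [0.001,-0.03,0,0,0,0,1],
    [0.001,-0.045,0,0,0,0.4,1],
    [0.002,-0.045,0,0,0,0.4,1],
    [0.002,-0.045,0,0,0,0.4,1],
    [0.002,-0.045,0,0,0,0.4,1],
  ],
)

```text
time: 5.1
eef_pos: [0.5483, 0.0009, 0.1677]
tool_rot: [-0.001, -0.226, 0.974, -0.0]
ft_force: [1.5, -0.7, -2.5]
grip_width: 0.0215
grip_force: 50.0
```

Request:
jog_arm(
  series=[
    [0.002,-0.045,0,0,0,0.4,1],
    [0.002,-0.045,0,0,0,0.4,1],
    [0.002,-0.045,0,0,0,0.4,1],
    [0.002,-0.045,0,0,0,0.4,1],
    [0.0005,-0.042,0,0,0,0,1],
  ],
)

```text
time: 5.72
eef_pos: [0.5568, -0.2211, 0.1676]
tool_rot: [-0.001, -0.239, 0.971, 0.0]
ft_force: [-0.3, -0.7, -2.2]
grip_width: 0.0219
grip_force: 50.0
```

Request:
jog_arm(
  series=[
    [0,0,0,0,0,0,1],
    [0,0,0,0,0,0,1],
    [0,0,0,0,0,0,1],
    [0,0,0,0,0,0,1],
    [0,0,0,0,0,0,1],
  ],
)

```text
time: 6.35
eef_pos: [0.5575, -0.2191, 0.1685]
tool_rot: [0.0, -0.24, 0.971, -0.0]
ft_force: [0.4, 0.8, -2.5]
grip_width: 0.0218
grip_force: 50.0
```

```bash
python3 - <<'E'
from h import *
s=snap('scene');t=snap('top')
a=cv2.resize(s['pixels'][90:260,40:240],(470,400),interpolation=2);b=cv2.resize(t['pixels'][110:240,310:430],(330,400),interpolation=2)
cv2.imwrite('pics/over.png',cv2.hconcat([a,b])); print(r.state()['wrist_torque'])
E
```

```text
[0.05455631 0.0597535  0.00805894]
```

View pics/over.png

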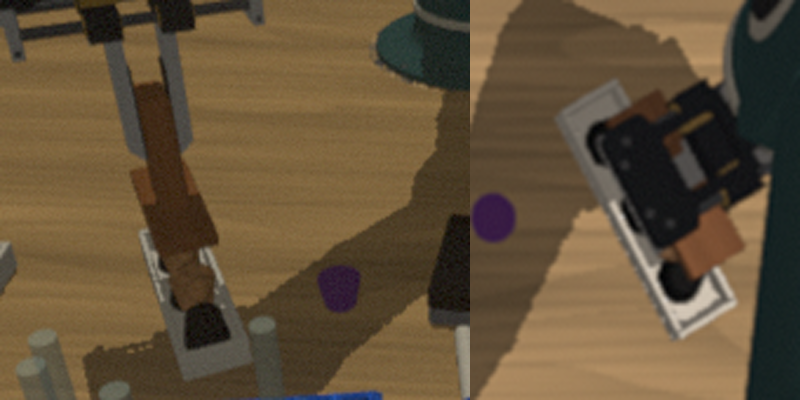

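The tamper is square over the tray: the foot at (165,215) in the left half is in line with the corks. I go down to just above contact, then press.

Request:
jog_arm(
  series=[
    [0,0,-0.015,0,0,0,1],
    [0,0,-0.015,0,0,0,1],
    [0,0,-0.01,0,0,0,1],
    [0,0,-0.004,0,0,0,1],
    [0,0,-0.003,0,0,0,1],
  ],
)

```text
time: 7.08
eef_pos: [0.5575, -0.2197, 0.1213]
tool_rot: [0.0, -0.239, 0.971, -0.0]
ft_force: [0.3, 0.4, -1.8]
grip_width: 0.0221
grip_force: 50.0
```

Request:
jog_arm(
  series=[
    [0,0,-0.002,0,0,0,1],
    [0,0,-0.002,0,0,0,1],
    [0,0,-0.002,0,0,0,1],
    [0,0,-0.002,0,0,0,1],
    [0,0,-0.002,0,0,0,1],
  ],
)

```text
time: 7.7
eef_pos: [0.5574, -0.2196, 0.1113]
tool_rot: [0.0, -0.239, 0.971, -0.0]
ft_force: [0.3, -0.4, -1.7]
grip_width: 0.0217
grip_force: 50.0
```

The force is lower than I expected, so I check before pressing on.

```bash
python3 - <<'E'
from h import *
s=snap('scene')
cv2.imwrite('pics/p1.png',cv2.resize(s['pixels'][130:260,70:200],(600,600),interpolation=2)); st=r.state();print(st['ft_force'],st['wrist_torque'],st['eef_pos'])
E
```

```text
[-0.56257454 -0.0284889  -2.6719341 ] [ 0.06922048  0.00459943 -0.01037347] [ 0.55726116 -0.21956934  0.11105381]
```

View pics/p1.png

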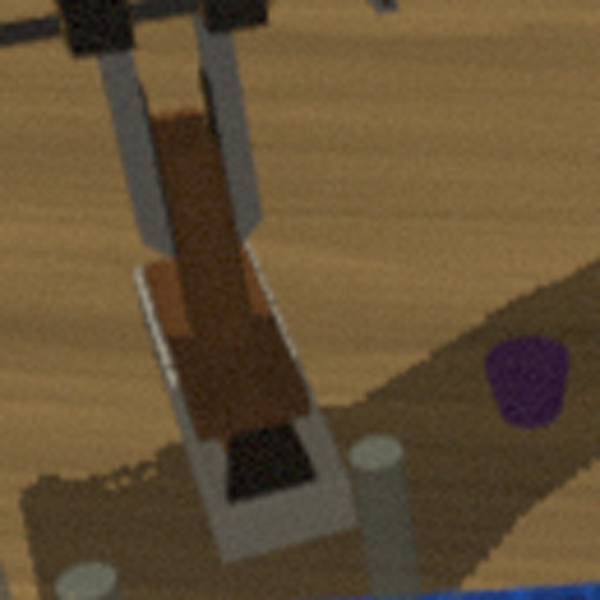

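The foot is now just above the front stopper's top at (270,440), so the corks have gone down easily. I continue until the force rises.

Request:
jog_arm(
  series=[
    [0,0,-0.001,0,0,0,1],
    [0,0,-0.001,0,0,0,1],
    [0,0,-0.001,0,0,0,1],
    [0,0,0,0,0,0,1],
    [0,0,0,0,0,0,1],
  ],
)

```text
time: 8.38
eef_pos: [0.5575, -0.2196, 0.1094]
tool_rot: [0.0, -0.239, 0.971, -0.0]
ft_force: [-5.8, 2.9, 14.9]
grip_width: 0.0216
grip_force: 50.0
```

The arm reached firm contact at 15 N with the foot at 31.0 mm, which is exactly level. I add a little more press, then lift and look.

Request:
jog_arm(
  series=[
    [0,0,-0.001,0,0,0,1],
    [0,0,0,0,0,0,1],
    [0,0,0,0,0,0,1],
    [0,0,0,0,0,0,1],
    [0,0,0,0,0,0,1],
  ],
)

```text
time: 9.0
eef_pos: [0.5576, -0.2197, 0.1094]
tool_rot: [0.0, -0.239, 0.971, -0.0]
ft_force: [-11.8, 3.9, 29.9]
grip_width: 0.0216
grip_force: 50.0
```

Request:
jog_arm(
  series=[
    [0,0,0.003,0,0,0,1],
    [0,0,0.007,0,0,0,1],
    [0,0,0.02,0,0,0,1],
    [0,0,0.03,0,0,0,1],
    [0,0,0,0,0,0,1],
  ],
)

```text
time: 9.62
eef_pos: [0.5584, -0.22, 0.1694]
tool_rot: [0.001, -0.239, 0.971, -0.001]
ft_force: [0.6, 0.6, -2.5]
grip_width: 0.0217
grip_force: 50.0
```

Request:
jog_arm(
  series=[
    [-0.001,0.03,0,0,0,0,1],
    [-0.001,0.045,0,0,0,-0.4,1],
    [-0.002,0.045,0,0,0,-0.4,1],
    [-0.002,0.045,0,0,0,-0.4,1],
    [-0.002,0.045,0,0,0,-0.4,1],
  ],
)

```text
time: 10.25
eef_pos: [0.5487, -0.0081, 0.1665]
tool_rot: [-0.0, -0.226, 0.974, 0.0]
ft_force: [-0.4, -0.6, -1.0]
grip_width: 0.0221
grip_force: 50.0
```

Request:
jog_arm(
  series=[
    [-0.002,0.045,0,0,0,-0.4,1],
    [-0.002,0.045,0,0,0,-0.4,1],
    [-0.002,0.045,0,0,0,-0.4,1],
    [-0.002,0.045,0,0,0,-0.4,1],
    [0,0.042,0,0,0,0,1],
  ],
)

```text
time: 10.88
eef_pos: [0.5407, 0.2139, 0.1664]
tool_rot: [-0.001, -0.212, 0.977, -0.0]
ft_force: [0.4, -0.4, -2.6]
grip_width: 0.0218
grip_force: 50.0
```

```bash
python3 - <<'E'
from h import *
s=snap('scene');t=snap('top')
a=cv2.resize(s['pixels'][170:260,90:160],(350,450),interpolation=2);b=cv2.resize(t['pixels'][130:225,335:412],(365,450),interpolation=2)
cv2.imwrite('pics/after.png',cv2.hconcat([a,b]))
# cork heights (brown tops) inside the tray
for n,s_ in(('scene',s),('top',t)):
    K=s_['camera_matrix'];d=s_['depth'];v,u=np.mgrid[:384,:512]
    P=(np.stack([(u-K[0,2])/K[0,0]*d,(v-K[1,2])/K[1,1]*d,d,d*0+1],-1)@s_['cam_to_world'].T)[...,:3]
    c=s_['pixels'].astype(int);a=np.radians(27.7);q=P-[.5575,-.2195,0]
    x=q[...,0]*np.cos(a)+q[...,1]*np.sin(a);y=-q[...,0]*np.sin(a)+q[...,1]*np.cos(a)
    for sg in -1,1:
        m=(abs(x)<.06)&(abs(y)<.022)&(sg*x>0)&(c[...,2]-c[...,0]>45)&(P[...,2]>.02)
        print(n,sg,m.sum(),np.round([x[m].mean(),y[m].mean(),P[m][:,2].mean(),P[m][:,2].std()],4))
E
```

```text
scene -1 159 [-0.0297 -0.0007  0.0298  0.0011]
scene 1 190 [ 0.0322 -0.0011  0.0299  0.001 ]
top -1 223 [-0.0323 -0.0003  0.031   0.0019]
top 1 217 [ 0.0296 -0.0008  0.031   0.0019]
```

View pics/after.png

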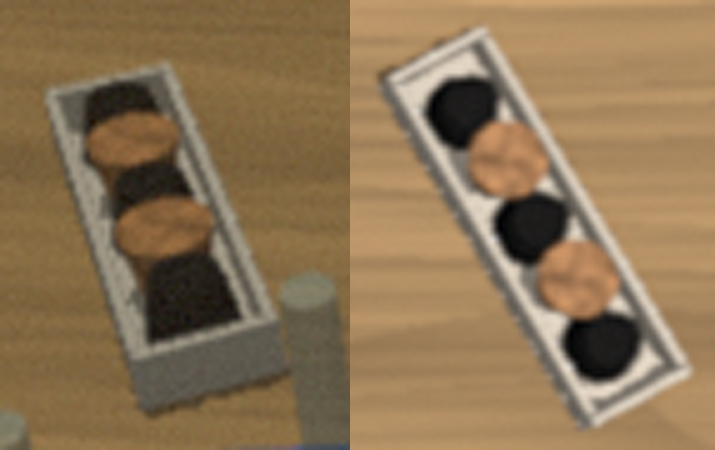

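Both corks are level in both views, with their tops at about 30.5 mm, seen at (133,138) and (165,230) in the left half. I stand the tamper back on the bare desk where it came from.

Request:
jog_arm(
  series=[
    [0,0,-0.02,0,0,0,1],
    [0,0,-0.03,0,0,0,1],
    [0,0,-0.025,0,0,0,1],
    [0,0,-0.01,0,0,0,1],
    [0,0,0,0,0,0,1],
  ],
)

```text
time: 11.6
eef_pos: [0.5411, 0.212, 0.0819]
tool_rot: [-0.001, -0.212, 0.977, -0.0]
ft_force: [-0.5, 0.8, -2.7]
grip_width: 0.0219
grip_force: 50.0
```

Request:
jog_arm(
  series=[
    [0,0,-0.002,0,0,0,1],
    [0,0,-0.001,0,0,0,1],
    [0,0,-0.001,0,0,0,1],
    [0,0,0,0,0,0,1],
    [0,0,0,0,0,0,1],
  ],
)

```text
time: 12.22
eef_pos: [0.5414, 0.2124, 0.0785]
tool_rot: [0.0, -0.212, 0.977, -0.0]
ft_force: [0.2, -0.1, -3.0]
grip_width: 0.0217
grip_force: 50.0
```

Request:
jog_arm(
  series=[
    [0,0,-0.001,0,0,0,1],
    [0,0,0,0,0,0,1],
    [0,0,0,0,0,0,1],
    [0,0,0,0,0,0,-1],
    [0,0,0,0,0,0,-1],
  ],
)

```text
time: 12.85
eef_pos: [0.5415, 0.2125, 0.0775]
tool_rot: [0.0, -0.212, 0.977, -0.0]
ft_force: [-0.2, -0.4, 0.4]
grip_width: 0.038
grip_force: 0.0
```

Request:
jog_arm(
  series=[
    [0,0,0,0,0,0,-1],
    [0,0,0,0,0,0,-1],
    [0,0,0,0,0,0,-1],
    [0,0,0,0,0,0,-1],
    [0,0,0,0,0,0,-1],
  ],
)

```text
time: 13.48
eef_pos: [0.5414, 0.2124, 0.0774]
tool_rot: [0.0, -0.212, 0.977, -0.0]
ft_force: [-0.2, 0.0, 0.3]
grip_width: 0.0883
grip_force: 0.0
```

Request:
jog_arm(
  series=[
    [0,0,0,0,0,0,-1],
    [0,0,0.02,0,0,0,-1],
    [0,0,0.03,0,0,0,-1],
    [0,0,0.04,0,0,0,-1],
    [0,0,0.04,0,0,0,-1],
  ],
)

```text
time: 14.1
eef_pos: [0.5412, 0.2123, 0.2087]
tool_rot: [-0.0, -0.212, 0.977, -0.0]
ft_force: [0.1, -0.6, -0.7]
grip_width: 0.0941
grip_force: 0.0
```

Request:
jog_arm(
  series=[
    [0,0,0,0,0,0,-1],
    [0,0,0,0,0,0,-1],
    [0,0,0,0,0,0,-1],
    [0,0,0,0,0,0,-1],
    [0,0,0,0,0,0,-1],
  ],
)

```text
time: 14.72
eef_pos: [0.5412, 0.2124, 0.207]
tool_rot: [-0.0, -0.212, 0.977, -0.0]
ft_force: [0.2, 0.0, -0.5]
grip_width: 0.0941
grip_force: 0.0
```

```bash
python3 - <<'E'
from h import *
s=snap('scene'); cv2.imwrite('pics/end.png',s['pixels'])
E
```

```text
(no output)
```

View pics/end.png

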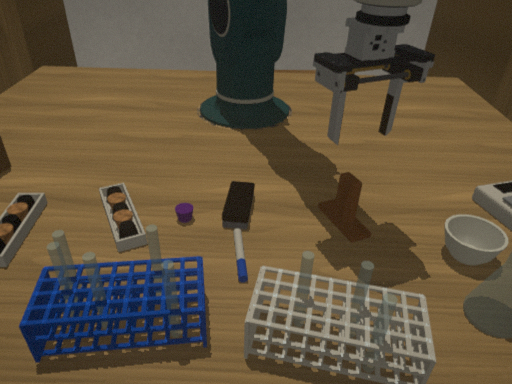

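The tamper stands upright and free at (347,208), the corks in the tray at (122,213) are level, and the gripper is clear of everything.

```bash
python3 -c "
from workcell import r
print(r.job_done())"
```

```text
the job is handed in; nothing more can be done
None
```

Job handed in at about 15 s: both corks are pressed level with the stoppers, and the tamper stands upright on the bare desk, released; the hand-in call returned no verdict.

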